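Refill the sugar bowl from a tumbler

TASK

One of the four glass tumblers in the row holds brown sugar cubes: pour all of them from it into the open sugar bowl. Stand the emptied tumbler upright back in its place in the row, then put the lid on the bowl so that it is properly seated, flat all round. Leave the other tumblers and the portafilter where they are.

Things in the scene. Friction and masses are not known exactly. Their poses are not given: they have to be found in the camera images.
- tumbler_sugar: the tumbler that holds the six sugar cubes; clear glass espresso tumbler, open top, 80 high, outer diameter 52 at the foot widening evenly to 62 at the rim, wall 3, floor 5 thick, 0.1 to 0.2 kg; origin: centre of the underside, z up along its axis. On the mat in any of the four places. Slippery inside: cubes slide out once the wall under them slopes about 25 degrees
- tumbler_rim (a point): centre of the mouth of that tumbler, on its axis, 80 above its underside
- tumbler_a: an empty bystander tumbler, same shape: clear glass espresso tumbler, open top, 80 high, outer diameter 52 at the foot widening evenly to 62 at the rim, wall 3, floor 5 thick, 0.1 to 0.2 kg; origin: centre of the underside, z up along its axis
- tumbler_b: an empty bystander tumbler, same shape: clear glass espresso tumbler, open top, 80 high, outer diameter 52 at the foot widening evenly to 62 at the rim, wall 3, floor 5 thick, 0.1 to 0.2 kg; origin: centre of the underside, z up along its axis
- tumbler_c: an empty bystander tumbler, same shape: clear glass espresso tumbler, open top, 80 high, outer diameter 52 at the foot widening evenly to 62 at the rim, wall 3, floor 5 thick, 0.1 to 0.2 kg; origin: centre of the underside, z up along its axis
- mat: thin black rubber bar mat, fixed to the counter, 90 x 460 x 6 high; origin: centre of its underside (counter level), y along its length. The four tumblers stand on it in a row along its y, 115 apart
- lump0: brown sugar cube, 14 edge, 10 g, at the start inside tumbler_sugar; origin: its centre
- lump1: brown sugar cube, 14 edge, 10 g, at the start inside tumbler_sugar; origin: its centre
- lump2: brown sugar cube, 14 edge, 10 g, at the start inside tumbler_sugar; origin: its centre
- lump3: brown sugar cube, 14 edge, 10 g, at the start inside tumbler_sugar; origin: its centre
- lump4: brown sugar cube, 14 edge, 10 g, at the start inside tumbler_sugar; origin: its centre
- lump5: brown sugar cube, 14 edge, 10 g, at the start inside tumbler_sugar; origin: its centre
- bowl: white ceramic sugar bowl without handles, open, 65 high, straight round side of outer diameter 112 above a narrower foot of 92, wall 5 (mouth 102 wide), floor 6 thick, 0.5 kg, loose on the counter; origin: centre of the underside, z up
- bowl_rim (a point): centre of the bowl's mouth, at rim height, 65 above its underside
- lid: white ceramic lid, right way up on the counter, 0.16 kg: plug of diameter 94, height 7 below (lower edge chamfered), flange of diameter 116 from height 7 to 15, neck of diameter 18, round knob of diameter 26 from height 21 to 41; origin: centre of the plug's underside, z up. Seated, the plug is in the bowl's mouth, the flange on the rim, this origin 58 above the bowl's underside
- lid_knob (a point): centre of the lid's knob, on its axis, 31 above the lid's origin
- portafilter: bystander: chrome portafilter on the counter, round basket of diameter 70 and height 55 with a black handle reaching 180 along its +y, 0.6 kg; origin: centre of the basket's underside
There are look-alikes about, which are no part of the job. What is shaped like the lid but black or blue is not meant.

How it is judged:
By the outcome, as a careful person would: the job done as asked, in the order asked, and still so for the second after the job is handed in, with the robot touching nothing.
It also fails if it takes over 69 s, if anything falls off the work surface, if the arm or the gripper's body presses on something with over 40 N, if the wrist force passes 120 N, or if a joint passes its speed limit or range.

ROBOT

A 6-joint arm with a two-finger parallel gripper is mounted at the origin on the work surface. World frame = base frame: x ahead of the robot, y to its left, z up, the work surface at z = 0. Lengths are in m, angles in rad, forces in N, time in s.
With the tool pointing down it reaches from about 0.325 to 0.9 m from the base axis. Payload 6.1 kg.
Tool frame: the origin (TCP) lies midway between the tips of the shut fingers; the grasp point (between the pads) lies 19 mm behind it; z points along the fingers, y is the line along which they close (so a half turn about z gives the same grasp; the last joint's range is limited). The gripper opens to 85 mm and grips with 20 to 120 N. Pads are 22 mm wide; open, the fingers measure 114 mm over their backs; the gripper's body (76 mm by 85 mm) begins 54 mm behind the grasp point. The pads swing forward as they close: fully open they stand 13 mm farther back than shut.
Start: joints at [1.001, 0.22, 1.526, -0, 1.395, -0.126], TCP at [0.268, 0.564, 0.194] pointing down, gripper open.
Joint ranges: [-2.98, 2.98], [-0.91, 2.08], [0.09, 2.57], [-1.24, 4.39], [0.2, 2.65], [-2.68, 2.68]. Speed limits (rad/s): [2.57, 2.57, 3.01, 3.14, 3.14, 3.14].

INTERFACE

Orientations are given as [roll, pitch, yaw] about the fixed x, y, z axes, in that order (R = Rz(yaw) Ry(pitch) Rx(roll)).
In Python, from plant import movep, move_l, set_joints, gripper_to, hold, inverse_kinematics, observe, get_image, get_calibration, Unreachable, job_done gives the robot as it stands. Calls block until the motion is done:
- movep(position, orientation): joint-space move of the TCP to a pose.
- move_l(position, feed=0.15, rotation=None, max_force=None): straight line of the TCP; rotation=None keeps the orientation; feed is the mean speed in m/s. With max_force (N) it stops when the force on the tool has changed by that much, and returns True; else False.
- set_joints(angles): joint-space move.
- gripper_to(opening, f_grip=None): finger opening in m; f_grip is the grip in N (None keeps the last); returns when the fingers have stopped.
- hold(seconds).
- inverse_kinematics(position, orientation): joint angles nearest the present ones, or None.
- observe(): the state.
- get_image(name): name is "side" or "top"; returns (picture, depth): 480x640x3 uint8, red, green, blue; 480x640 float32, m along the optical axis (not along the pixel's ray), 0 where there is no reading.
- get_calibration(name): a dict with "intrinsics" (3x3 intrinsics, pixels), "world_from_camera" (4x4, takes a point from camera to world coordinates). Camera axes: x right, y down, z forward; pixel columns grow to the right and rows downward; lengths in m; the calibration is good to about 2 mm. A picture is of the moment at which its call begins. get_calibration takes no time and is no camera call.
A pose or a line that the arm cannot do raises Unreachable and nothing moves.
- job_done(): hands the job in; it is judged then, once.
The state is a dict: "time_s": time; "q": joint angles; "joint_velocities": joint speeds; "joint_torque": joint torques, N m; "eef_pos": TCP position; "tcp_rot": TCP orientation; "ft_force": force on the tool from outside, world axes, zero at the start; "torque": the same for the moment, N m; "opening": finger opening in m; "grasp_force": force on a finger pad.
Only numpy, scipy, OpenCV 4.12 (cv2) and the standard library are available. Lean on these libraries where they do the work, as an engineer would, in place of code of your own. Each camera call takes 0.05 s, during which the arm holds its last target. There are 200 camera calls.

## Working session

There is one attempt and no reset: what is moved stays moved. The work goes in short steps, each a Python script; the robot and the scene stay as the last script left them, time stands still between calls to the robot, and variables do not carry over. Pictures are saved under pics/ and viewed, at most 10 in all, crops included, and the job is handed in when it is done.

```bash
ls; mkdir -p pics; python3 - <<'E'
from plant import *
import cv2,numpy as np
for n in("top","side"):
    im,d=get_image(n); cv2.imwrite(f"pics/{n}0.png",im[:,:,::-1]); np.save(f"pics/{n}0.npy",d)
    c=get_calibration(n);print(n,c["intrinsics"].round(1).tolist(),c["world_from_camera"].round(3).tolist())
E
```

```text
pics
top [[584.4, 0.0, 322.0], [0.0, 584.4, 232.6], [0.0, 0.0, 1.0]] [[0.021, -0.996, 0.092, 0.334], [-1.0, -0.021, -0.0, 0.115], [0.002, -0.092, -0.996, 1.16], [0.0, 0.0, 0.0, 1.0]]
side [[543.9, 0.0, 330.9], [0.0, 543.9, 240.1], [0.0, 0.0, 1.0]] [[0.741, -0.356, 0.569, -0.231], [-0.671, -0.386, 0.632, -0.666], [-0.005, -0.851, -0.525, 0.719], [0.0, 0.0, 0.0, 1.0]]
```

View pics/top0.png

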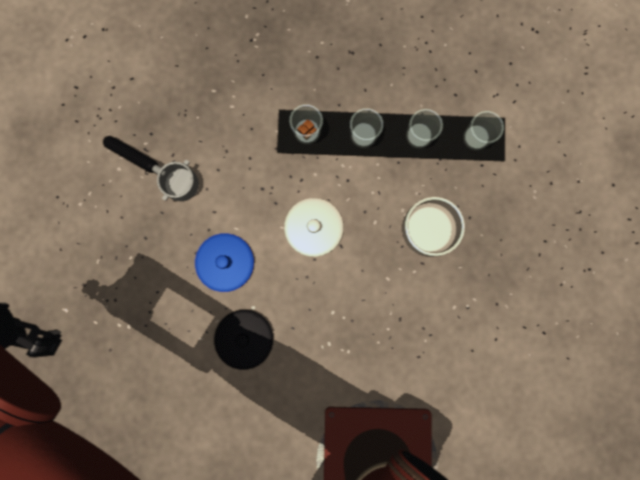

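View pics/side0.png

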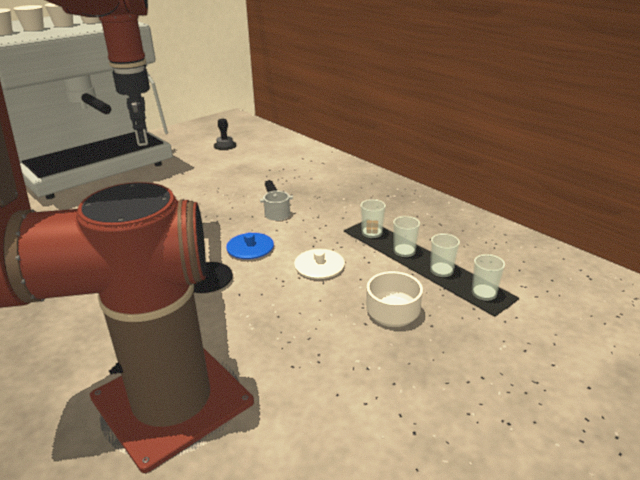

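Top view: four tumblers stand on the mat at about (306,125), (367,127), (425,128) and (486,130), and only the leftmost holds brown cubes. There are three lids: white (314,227), blue (224,262) and black (243,339). The white one fits the description. The bowl is at (434,227) and the portafilter at (177,180). I'll confirm this in one crop and measure.

```bash
cat > h.py <<'E'
import numpy as np, cv2
from plant import *
def cal(n):
    c=get_calibration(n); return np.array(c["intrinsics"]),np.array(c["world_from_camera"])
def cloud(n,d):
    K,T=cal(n); v,u=np.indices(d.shape)
    p=np.stack([(u-K[0,2])/K[0,0]*d,(v-K[1,2])/K[1,1]*d,d],-1)
    return p@T[:3,:3].T+T[:3,3]
def at_z(n,u,v,z):
    K,T=cal(n); r=T[:3,:3]@np.linalg.inv(K)@[u,v,1]
    return T[:3,3]+r*(z-T[2,3])/r[2]
def proj(n,P):
    K,T=cal(n); p=(np.asarray(P)-T[:3,3])@T[:3,:3]; p=p@K.T
    return p[...,:2]/p[...,2:]
def circ(P):
    A=np.c_[2*P,np.ones(len(P))]; s=np.linalg.lstsq(A,(P**2).sum(1),rcond=None)[0]
    return s[:2],np.sqrt(s[2]+s[:2]@s[:2])
E
python3 - <<'E'
from h import *
for n,boxes in {"top":dict(lid=(280,190,348,262),bowl=(395,190,470,262),t0=(285,100,328,145),t1=(346,102,388,150)),
  "side":dict(lid=(290,245,350,285),bowl=(360,265,430,330),t0=(355,195,390,240))}.items():
    d=np.load(f"pics/{n}0.npy"); W=cloud(n,d)
    for k,(a,b,c,e) in boxes.items():
        P=W[b:e,a:c].reshape(-1,3); P=P[d[b:e,a:c].ravel()>0]
        print(n,k,len(P),"zhist",np.histogram(P[:,2],np.arange(-.01,.11,.01))[0])
        if k=="lid":
            Q=P[(P[:,2]>.009)&(P[:,2]<.02)]; print(" enc",cv2.minEnclosingCircle(Q[:,:2].astype(np.float32)),np.median(Q[:,2]))
            Q=P[P[:,2]>.03]; print(" knob",Q.mean(0) if len(Q) else 0)
        if k=="bowl":
            Q=P[P[:,2]>.06]; print(" enc",cv2.minEnclosingCircle(Q[:,:2].astype(np.float32)),circ(Q[:,:2]),np.median(Q[:,2]))
        if k[0]=="t":
            Q=P[P[:,2]>.07]; print(" rim", (circ(Q[:,:2]),np.median(Q[:,2])) if len(Q)>5 else 0)
im=cv2.imread("pics/top0.png")
g=im.max(2); 
m=(cv2.GaussianBlur(g,(3,3),0)<35).astype(np.uint8); m[:95]=0;m[175:]=0;m[:,:265]=0
m=cv2.morphologyEx(m,cv2.MORPH_CLOSE,np.ones((3,3)));
c=max(cv2.findContours(m,0,2)[0],key=cv2.contourArea); r=cv2.minAreaRect(c); 
B=np.array([at_z("top",*p,.006)[:2] for p in cv2.boxPoints(r)]); print("mat",B.round(4).tolist(),B.mean(0))
for (u,v,w,h,nm,n) in[(270,95,250,165,"c1","top"),]:
    cv2.imwrite(f"pics/{nm}.png",cv2.resize(cv2.imread(f"pics/{n}0.png")[v:v+h,u:u+w],None,fx=3.2,fy=3.2,interpolation=cv2.INTER_CUBIC))
E
```

```text
top lid 4880 zhist [1097 1171 2443   27   56   86    0    0    0    0    0]
 enc ((0.4510059654712677, 0.13122384250164032), 0.05808810889720917) 0.01456592930370626
 knob [0.45038512 0.13113346 0.04029613]
top bowl 5379 zhist [1215 2828  337  111  123  130  125  508    2    0    0]
 enc ((0.45258596539497375, -0.09812206774950027), 0.05653401464223862) (array([ 0.45228529, -0.09751037]), np.float64(0.05322516852125682)) 0.06464531923554628
top t0 1929 zhist [175 763 116 151 180  86  82  92  88 193   3]
 rim ((array([0.64401018, 0.14903287]), np.float64(0.02887083645802668)), np.float64(0.08368510359020231))
top t1 2009 zhist [206 874 244  70  79  80  76  87  94 191   8]
 rim ((array([0.6390706 , 0.03557831]), np.float64(0.0288877838768839)), np.float64(0.08327935006305087))
side lid 2391 zhist [913 386 975  31  71  15   0   0   0   0   0]
 enc ((0.4490359425544739, 0.1311730295419693), 0.05953717976808548) 0.01360297445746217
 knob [0.44612745 0.12999027 0.03719154]
side bowl 4526 zhist [1254  944  323  384  400  412  423  386    0    0    0]
 enc ((0.45217737555503845, -0.09790414571762085), 0.058959681540727615) (array([ 0.44998151, -0.09725438]), np.float64(0.05332015088920411)) 0.06335748061236057
side t0 1569 zhist [326 452  70  74  66  73  89 137 159 123   0]
 rim ((array([0.64225393, 0.14993745]), np.float64(0.028970879704766535)), np.float64(0.07883030251300949))
mat [[0.6026, 0.207], [0.6856, 0.2063], [0.6787, -0.2468], [0.5957, -0.2433]] [ 0.64064626 -0.01920938]
```

View pics/c1.png

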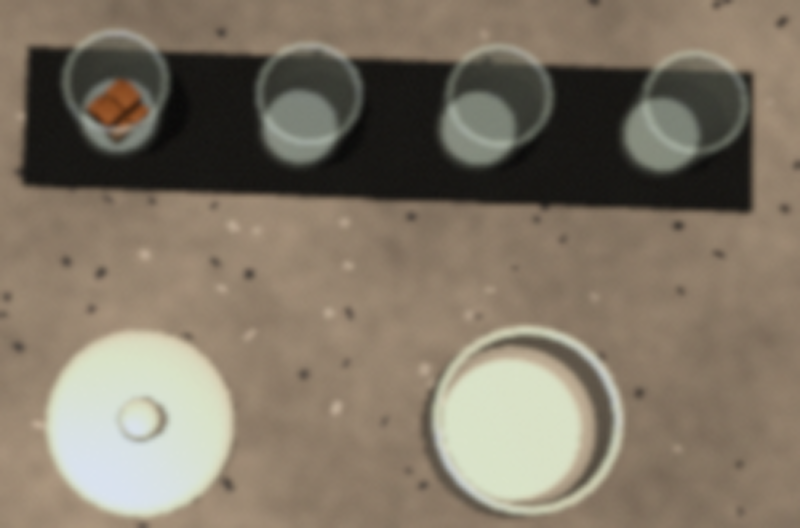

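The crop confirms it: brown cubes in the leftmost tumbler only, white lid at top-image (314,227), and the bowl open and empty. My plan is to grip the tumbler with the tool tilted 25° below horizontal, then roll 180° about the tool axis over the bowl, which tilts the tumbler 130°. First I'll check reach.

```bash
cat >> h.py <<'E'
from scipy.spatial.transform import Rotation as Ro
A=np.radians(25); CUP=np.array([.643,.1495,.006]); BOWL=np.array([.4524,-.0978]); LID=np.array([.4505,.1312])
GH=.050   # grasp height above cup underside
BACK=.026 # pads' centre behind TCP at this opening
ZT=np.array([np.cos(A),0,-np.sin(A)])
def R0(s=1):
    y=np.array([0,s,0.]); return Ro.from_matrix(np.c_[np.cross(y,ZT),y,ZT])
def rpy(R): return R.as_euler("xyz").tolist()
def pour(phi,lip,s):
    """TCP pose with the cup rolled by phi about tool z and its lowest lip point at lip"""
    Q=Ro.from_rotvec(phi*ZT); a=Q.apply([0,0,1]); d=np.array([0,0,-1.])+a[2]*a; d/=np.linalg.norm(d)+1e-9
    g=np.asarray(lip)-(.08-GH)*a-.031*d
    return (g+BACK*ZT).tolist(), rpy(Q*R0(s))
E
python3 - <<'E'
from h import *
print(observe()["opening"],observe()["tcp_rot"])
for s in(1,-1):
    g=CUP+[0,0,GH]
    for k in(.12,0): print(s,"pick",k,np.round(inverse_kinematics((g+(BACK-k)*ZT).tolist(),rpy(R0(s))),2))
    for ph in(0,60,90,120,150,180,-60,-90,-120,-150,-180):
        p,r=pour(np.radians(ph),[*(BOWL+[.015,0]),.08],s); q=inverse_kinematics(p,r)
        print(s,ph,np.round(p,3),None if q is None else np.round(q,2))
E
```

```text
0.0853527206140385 [-3.13978140e+00 -2.22911409e-04  2.69782130e+00]Traceback (most recent call last):
  File "<stdin>", line 5, in <module>
    return _wrapfunc(a, 'round', decimals=decimals, out=out)
    return _wrapit(obj, method, *args, **kwds)
    result = getattr(arr, method)(*args, **kwds)
TypeError: unsupported operand type(s) for *: 'NoneType' and 'float'
```

```bash
python3 - <<'E'
import h; from h import *
f=lambda q: None if q is None else np.round(q,2).tolist()
for al in(25,35,45):
  for yaw in(0,15,-15):
    Z=Ro.from_euler("z",yaw,degrees=True)
    h.A=np.radians(al); h.ZT=Z.apply([np.cos(h.A),0,-np.sin(h.A)])
    for s in(1,-1):
        y=Z.apply([0,s,0]); R=Ro.from_matrix(np.c_[np.cross(y,h.ZT),y,h.ZT]); h.R0=lambda s_:R
        g=CUP+[0,0,GH]
        o=[f(inverse_kinematics((g+(BACK-k)*h.ZT+[0,0,u]).tolist(),rpy(R))) for k,u in((0,0),(.1,0),(0,.1))]
        w=[f(inverse_kinematics(*pour(np.radians(p),[*(BOWL+[.015,0]),.085],s))) for p in(0,90,-90,180)]
        print(al,yaw,s,o,"\n   P",[0 if x is None else x for x in w])
E
```

```text
25 0 1 [[0.21, 0.31, 2.31, 3.46, 0.63, 1.4], [0.28, 0.0, 2.53, 3.62, 0.56, 1.27], [0.21, 0.0, 2.35, 3.67, 0.38, 1.16]] 
   P [0, 0, 0, 0]
25 0 -1 [[0.21, 0.31, 2.31, 3.46, 0.63, -1.75], [0.28, 0.0, 2.53, 3.62, 0.56, -1.87], [0.21, 0.0, 2.35, 3.67, 0.38, -1.98]] 
   P [0, 0, 0, 0]
25 15 1 [[-0.03, 0.29, 2.34, 2.7, 0.66, 1.8], None, [-0.03, -0.04, 2.38, 2.44, 0.41, 2.11]] 
   P [0, 0, [-1.12, -0.06, 2.55, 1.43, 1.12, 0.73], 0]
25 15 -1 [[-0.03, 0.29, 2.34, 2.7, 0.66, -1.34], None, [-0.03, -0.04, 2.38, 2.44, 0.41, -1.03]] 
   P [0, 0, [-1.12, -0.06, 2.55, 1.43, 1.12, -2.41], 0]
25 -15 1 [[0.4, 0.39, 2.19, 4.12, 0.74, 1.06], [0.56, 0.17, 2.34, 4.36, 0.79, 0.91], [0.4, 0.11, 2.23, 4.38, 0.63, 0.72]] 
   P [0, 0, 0, 0]
25 -15 -1 [[0.4, 0.39, 2.19, 4.12, 0.74, -2.08], [0.56, 0.17, 2.34, 4.36, 0.79, -2.23], [0.4, 0.11, 2.23, 4.38, 0.63, -2.42]] 
   P [0, 0, 0, 0]
35 0 1 [[0.19, 0.2, 2.27, 3.66, 0.32, 1.18], [0.24, -0.16, 2.46, 4.2, 0.23, 0.66], None] 
   P [0, 0, 0, 0]
35 0 -1 [[0.19, 0.2, 2.27, 3.66, 0.32, -1.96], [0.24, -0.16, 2.46, 4.2, 0.23, -2.48], None] 
   P [0, 0, 0, 0]
35 15 1 [[-0.
[... 667 characters left out ...]
7, 2.17, -0.44, 0.29, 2.12]] 
   P [0, 0, [-0.77, -0.38, 2.55, 1.03, 0.61, -1.54], 0]
45 15 1 [None, [-0.03, -0.23, 2.38, 0.73, 0.31, -2.49], [0.02, -0.09, 2.19, 0.57, 0.32, -2.29]] 
   P [0, [-0.75, -0.4, 2.57, 1.01, 0.79, -1.69], [-0.86, -0.22, 2.44, 1.03, 0.84, 1.32], [-0.79, -0.35, 2.49, 0.98, 0.83, -0.11]]
45 15 -1 [None, [-0.03, -0.23, 2.38, 0.73, 0.31, 0.65], [0.02, -0.09, 2.19, 0.57, 0.32, 0.85]] 
   P [[-0.89, -0.22, 2.55, 1.11, 0.8, -0.39], [-0.75, -0.4, 2.57, 1.01, 0.79, 1.45], [-0.86, -0.22, 2.44, 1.03, 0.84, -1.82], 0]
45 -15 1 [None, [0.4, -0.05, 2.22, -1.02, 0.54, -0.12], [0.31, 0.02, 2.08, -0.89, 0.51, -0.32]] 
   P [0, 0, 0, 0]
45 -15 -1 [None, None, None] 
   P [0, 0, 0, 0]
```

```bash
python3 - <<'E'
import h; from h import *
f=lambda q: "----" if q is None else str(np.round(q,1).tolist())
for al in(20,27):
    h.A=np.radians(al); h.ZT=np.array([np.cos(h.A),0,-np.sin(h.A)]); R=R0(-1)
    for yaw in range(-150,151,30):
        Z=Ro.from_euler("z",yaw,degrees=True)
        lip=Z.inv().apply([*BOWL,.09])+[.015,0,0]
        o=[]
        for ph in(0,60,120,180,-120,-60):
            p,r=pour(np.radians(ph),lip,-1)
            o.append(f(inverse_kinematics(Z.apply(p).tolist(),rpy(Z*Ro.from_euler("xyz",r)))))
        if sum(x!="----" for x in o)>=3: print(al,yaw," ".join(o))
E
```

```text
20 -150 [-0.0, 0.9, 1.3, -0.6, 2.0, -2.0] [-0.1, 0.9, 1.3, -0.6, 2.0, -1.1] [-0.1, 0.8, 1.4, -0.6, 2.0, -0.0] [-0.0, 0.8, 1.4, -0.6, 2.1, 1.1] [-0.0, 0.8, 1.4, -0.6, 2.0, 2.1] ----
20 -120 [0.1, 0.8, 1.6, -0.8, 1.7, -2.2] [0.1, 0.7, 1.6, -0.9, 1.8, -1.2] [0.1, 0.6, 1.6, -0.9, 1.8, -0.1] [0.2, 0.6, 1.6, -0.9, 1.8, 0.9] [0.2, 0.6, 1.7, -0.8, 1.8, 2.0] ----
20 -90 [0.3, 0.6, 2.0, -1.1, 1.4, -2.2] [0.2, 0.5, 1.9, -1.2, 1.5, -1.2] [0.3, 0.4, 2.0, -1.2, 1.5, -0.2] [0.3, 0.4, 2.0, -1.1, 1.5, 0.9] [0.3, 0.4, 2.0, -1.1, 1.5, 1.9] ----
20 30 [-1.2, 0.3, 2.4, 1.3, 1.3, -1.1] [-1.2, 0.1, 2.5, 1.3, 1.3, -0.0] [-1.2, 0.0, 2.5, 1.3, 1.4, 1.2] [-1.2, 0.0, 2.5, 1.2, 1.4, 2.2] ---- [-1.2, 0.2, 2.3, 1.3, 1.3, -2.0]
20 60 [-1.1, 0.5, 2.0, 0.9, 1.5, -1.1] [-1.1, 0.4, 2.2, 0.9, 1.6, -0.0] [-1.1, 0.3, 2.1, 0.9, 1.6, 1.1] [-1.1, 0.4, 2.1, 0.9, 1.6, 2.2] ---- [-1.0, 0.5, 2.0, 1.0, 1.6, -2.0]
20 90 [-0.9, 0.7, 1.7, 0.7, 1.8, -1.1] [-0.9, 0.6, 1.8, 0.6, 1.8, -0.1] [-0.9, 0.6, 1.8, 0.7, 1.9, 1.0] [-0.9, 0.6, 1.7, 0.7, 1.9, 2.1] ---- [-0.8, 0.7, 1.6, 0.7, 1.8, -2.1]
20 120 [-0.7, 0.9, 1.4, 0.4, 2.0, -1.2] [-0.7,
[... 1008 characters left out ...]
.9]
27 60 [-1.0, 0.4, 2.1, 0.9, 1.5, -1.0] [-1.0, 0.3, 2.2, 0.9, 1.5, 0.1] [-1.0, 0.2, 2.1, 0.9, 1.5, 1.2] [-1.0, 0.3, 2.1, 0.9, 1.6, 2.3] ---- [-1.0, 0.4, 2.0, 0.9, 1.5, -2.0]
27 90 [-0.8, 0.6, 1.7, 0.6, 1.7, -1.1] [-0.9, 0.5, 1.8, 0.6, 1.8, -0.0] [-0.9, 0.5, 1.8, 0.6, 1.8, 1.1] [-0.8, 0.5, 1.8, 0.7, 1.8, 2.1] ---- [-0.8, 0.6, 1.7, 0.7, 1.8, -2.0]
27 120 [-0.6, 0.8, 1.4, 0.4, 1.9, -1.2] [-0.7, 0.7, 1.5, 0.3, 2.0, -0.2] [-0.7, 0.6, 1.5, 0.4, 2.0, 0.9] [-0.6, 0.7, 1.5, 0.4, 2.0, 1.9] ---- [-0.6, 0.8, 1.4, 0.4, 2.0, -2.2]
27 150 [-0.4, 0.9, 1.3, 0.1, 2.1, -1.5] [-0.5, 0.8, 1.4, 0.0, 2.1, -0.5] [-0.5, 0.8, 1.4, 0.1, 2.1, 0.6] [-0.4, 0.8, 1.3, 0.1, 2.1, 1.7] ---- [-0.4, 0.8, 1.3, 0.1, 2.1, -2.5]
```

```bash
sed -i 's/^A=np.radians(25)/A=np.radians(20)/' h.py; cat >> h.py <<'E'
def posed(yaw,phi,lip=None,grasp=None,s=-1):
    """TCP pose (pos, rpy), tool heading yaw, cup rolled by phi; lip point or (upright) grasp point given in the world"""
    Z=Ro.from_euler("z",yaw,degrees=True)
    if lip is not None:
        p,r=pour(np.radians(phi),Z.inv().apply(lip),s); return Z.apply(p).tolist(),rpy(Z*Ro.from_euler("xyz",r))
    return (np.asarray(grasp)+BACK*Z.apply(ZT)).tolist(), rpy(Z*R0(s))
E
python3 - <<'E'
from h import *
f=lambda q: "----" if q is None else str(np.round(q,2).tolist())
for yaw in(12,20,28):
    for u in(0,.12,.2,.3): print(yaw,u,f(inverse_kinematics(*posed(yaw,0,grasp=CUP+[0,0,GH+u]))))
for yaw in(60,75):
    h=Ro.from_euler("z",yaw,degrees=True).apply([.015,0,0])
    for ph in(0,100,180): 
        p,r=posed(yaw,ph,lip=[*BOWL,.085]+h); print(yaw,ph,np.round(p,3),f(inverse_kinematics(p,r)))
    print(f(inverse_kinematics(*posed(yaw,0,grasp=[*BOWL,.22]))))
E
```

```text
12 0 [0.01, 0.37, 2.35, 2.88, 0.81, -1.46]
12 0.12 [0.01, -0.04, 2.41, 2.73, 0.48, -1.27]
12 0.2 [0.01, -0.27, 2.4, 2.38, 0.27, -0.9]
12 0.3 ----
20 0 [-0.12, 0.38, 2.34, 2.54, 0.85, -1.32]
20 0.12 [-0.12, -0.03, 2.4, 2.28, 0.59, -0.97]
20 0.2 [-0.12, -0.26, 2.39, 1.92, 0.47, -0.56]
20 0.3 [-0.12, -0.45, 2.31, 1.37, 0.45, 0.05]
28 0 [-0.23, 0.4, 2.3, 2.24, 0.91, -1.2]
28 0.12 [-0.23, 0.01, 2.36, 1.98, 0.74, -0.82]
28 0.2 [-0.23, -0.21, 2.35, 1.72, 0.68, -0.48]
28 0.3 [-0.23, -0.39, 2.27, 1.4, 0.68, -0.07]
60 0 [ 0.472 -0.064  0.046] [-1.05, 0.55, 2.03, 0.95, 1.54, -1.09]
60 100 [ 0.454 -0.041  0.108] [-1.06, 0.34, 2.13, 0.94, 1.6, 0.73]
60 180 [ 0.47  -0.068  0.119] [-1.06, 0.37, 2.06, 0.94, 1.63, 2.17]
[-1.08, 0.17, 2.06, 0.95, 1.75, -0.82]
75 0 [ 0.463 -0.06   0.046] [-0.96, 0.64, 1.84, 0.81, 1.67, -1.09]
75 100 [ 0.44  -0.042  0.108] [-0.98, 0.46, 1.95, 0.8, 1.73, 0.71]
75 180 [ 0.461 -0.064  0.119] [-0.97, 0.49, 1.87, 0.81, 1.75, 2.14]
[-0.98, 0.33, 1.87, 0.83, 1.88, -0.88]
```

```bash
python3 - <<'E'
from h import *
o=observe
movep(*posed(28,0,grasp=CUP+[0,0,GH+.28])); print(o()["time_s"],o()["eef_pos"])
print(move_l(posed(28,0,grasp=CUP+[0,0,GH+.06])[0],feed=.25,max_force=6))
im,d=get_image("side"); cv2.imwrite("pics/s1.png",cv2.resize(im[120:300,240:480,::-1],None,fx=3,fy=3))
print(move_l(posed(28,0,grasp=CUP+[0,0,GH])[0],feed=.1,max_force=6),o()["time_s"],np.round(o()["ft_force"],1),np.round(o()["eef_pos"],3),posed(28,0,grasp=CUP+[0,0,GH])[0])
E
```

```text
2.1167 [0.66450546 0.16186619 0.32741143]
False
True 3.6833 [0.7 0.1 4.3] [0.666 0.161 0.064] [0.6645721827763056, 0.16097013304368696, 0.047107476273532616]
```

View pics/s1.png

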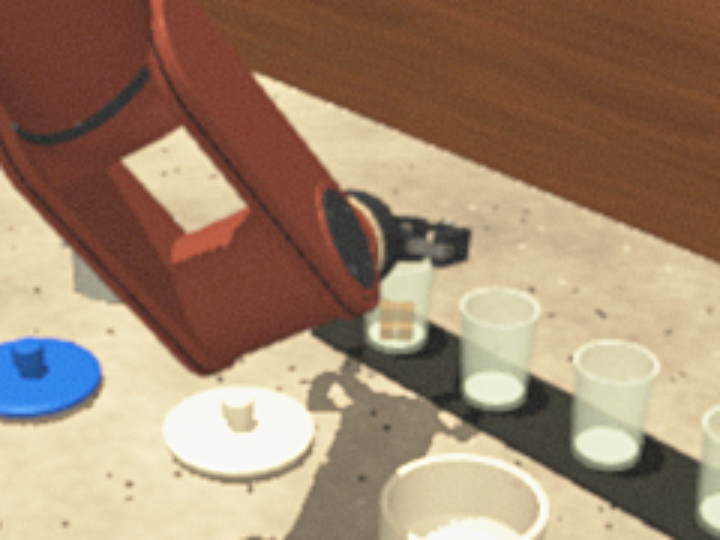

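At that moment the gripper was about 60 mm above its grasp pose, straddling the sugar tumbler (crop 397,300), with its cubes visible inside. The last descent then stopped 17 mm short on a 6 N force change, so I'll check for contact before pressing on.

```bash
python3 - <<'E'
from h import *
hold(.2);print(np.round(observe()["ft_force"],1),np.round(observe()["torque"],2))
im,d=get_image("top"); a=cv2.resize(im[80:200,240:400,::-1],None,fx=4,fy=4); 
im,d=get_image("side"); b=cv2.resize(im[170:260,300:460,::-1],None,fx=4,fy=4)
cv2.imwrite("pics/s2.png",cv2.resize(np.vstack([a,b]),None,fx=.71,fy=.71))
E
```

```text
[0.8 1.  6.7] [-0.26 -0.37  0.08]
```

View pics/s2.png

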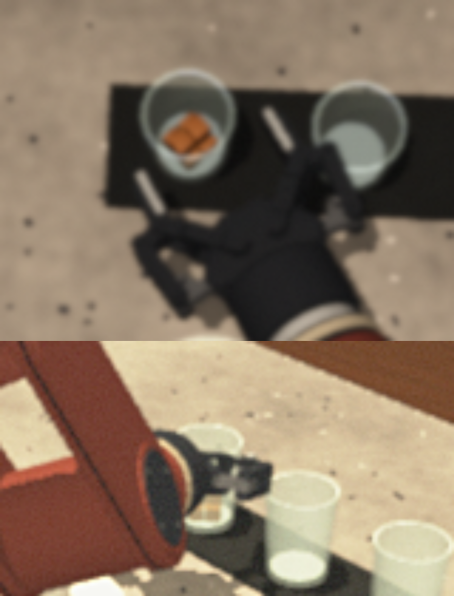

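```bash
python3 - <<'E'
from h import *
e=np.array(observe()["eef_pos"]); R=Ro.from_euler("xyz",observe()["tcp_rot"]).as_matrix()
print(e,R.round(2).tolist())
for b in(0,.013,.032,.086): 
    for w in (-.0425,0,.0425):
        P=e-b*R[:,2]+w*R[:,1]; u=proj("top",P); print(b,w,P.round(3),u.round(1),((u-[240,80])*2.84).round())
u=proj("top",[.643,.1495,.086]);print(((u-[240,80])*2.84).round(), at_z("top",315.7-5,129.3,.065),observe()["opening"])
import cv2
d=get_image("top")[1]; W=cloud("top",d)
for (x,y) in((150,193),(279,130),(352,195),(145,250),(175,235),(315,155)):
    print((x,y),W[int(y/2.84+80),int(x/2.84+240)].round(3))
E
```

```text
[0.665801   0.16103069 0.06421489] [[0.3, 0.47, 0.83], [0.16, -0.88, 0.44], [0.94, 0.0, -0.34]]
0 -0.0425 [0.646 0.199 0.064] [280.7 122.1] [115. 120.]
0 0 [0.666 0.161 0.064] [300.5 112.3] [172.  92.]
0 0.0425 [0.686 0.124 0.064] [320.3 102.6] [228.  64.]
0.013 -0.0425 [0.635 0.193 0.068] [283.4 127.1] [123. 134.]
0.013 0 [0.655 0.155 0.069] [303.3 117.2] [180. 106.]
0.013 0.0425 [0.675 0.118 0.069] [323.1 107.4] [236.  78.]
0.032 -0.0425 [0.619 0.184 0.075] [287.3 134.4] [134. 155.]
0.032 0 [0.639 0.147 0.075] [307.4 124.5] [191. 126.]
0.032 0.0425 [0.659 0.109 0.075] [327.4 114.6] [248.  98.]
0.086 -0.0425 [0.574 0.161 0.093] [299.  155.8] [168. 215.]
0.086 0 [0.594 0.123 0.093] [319.4 145.7] [226. 187.]
0.086 0.0425 [0.614 0.086 0.093] [339.8 135.6] [283. 158.]
[187. 116.] [0.63275724 0.14065157 0.065     ] 0.08562687236938651
(150, 193) [0.589 0.174 0.099]
(279, 130) [0.632 0.089 0.101]
(352, 195) [0.584 0.044 0.124]
(145, 250) [0.547 0.174 0.112]
(175, 235) [0.559 0.156 0.112]
(315, 155) [0.615 0.067 0.105]
```

The finger linkage flares out to about ±65 mm some 100 mm behind the TCP, and at heading 28° it touched tumbler_a's rim. I'll back up, use heading 12° instead, and check wrist clearance over the lid before descending.

```bash
python3 - <<'E'
from h import *
o=observe
e=o()["eef_pos"]; move_l([e[0],e[1],e[2]+.12],feed=.25)
d=get_image("top")[1]; W=cloud("top",d)
P=W[100:150,340:392].reshape(-1,3); Q=P[(P[:,2]>.07)&(P[:,2]<.1)&(P[:,1]<.075)]; print("tumbler a now",circ(Q[:,:2]),len(Q))
P=W[98:148,280:330].reshape(-1,3); Q=P[(P[:,2]>.07)&(P[:,2]<.1)]; print("sugar now",circ(Q[:,:2]),len(Q))
movep(*posed(12,0,grasp=CUP+[0,0,GH+.12])); 
print(move_l(posed(12,0,grasp=CUP+[0,0,GH+.04])[0],feed=.15,max_force=6),np.round(o()["ft_force"],1),o()["time_s"])
im,d=get_image("side"); W=cloud("side",d); m=(d>0)&(W[...,2]>.05)&(W[...,0]>.3)&(W[...,0]<.6)&(W[...,1]>0)&(W[...,1]<.25)
P=W[m]; i=np.argsort(P[:,2])[:400:80]; print("low",P[i].round(3))
cv2.imwrite("pics/s3.png",cv2.resize(im[130:310,250:490,::-1],None,fx=3,fy=3))
E
```

```text
tumbler a now (array([0.6392722 , 0.03575708]), np.float64(0.028857258803438864)) 179
sugar now (array([0.64402408, 0.14909422]), np.float64(0.028853559231422944)) 287
False [ 0.8  0.2 -0.2] 6.1917
low [[0.559 0.094 0.112]
 [0.592 0.066 0.126]
 [0.529 0.059 0.132]
 [0.579 0.095 0.136]
 [0.479 0.082 0.139]]
```

View pics/s3.png

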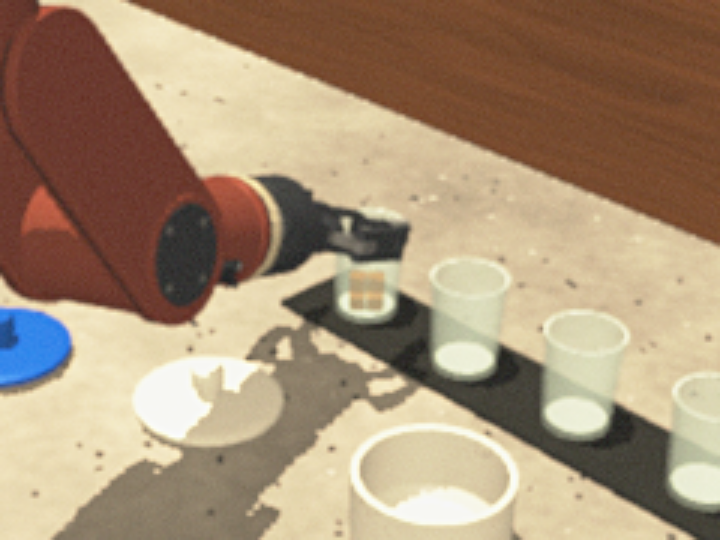

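Neither tumbler moved, the fingers straddle only the sugar tumbler (crop 368,250), and the wrist stays well above the lid. I'll descend, grip and lift.

```bash
python3 - <<'E'
from h import *
o=observe
print(move_l(posed(12,0,grasp=CUP+[0,0,GH])[0],feed=.1,max_force=8),np.round(o()["ft_force"],1))
gripper_to(.04,f_grip=35); print(o()["opening"],o()["grasp_force"],np.round(o()["ft_force"],1))
print(np.round(o()["eef_pos"],4))
move_l(posed(12,0,grasp=CUP+[0,0,GH+.15])[0],feed=.15)
hold(.2); print(o()["opening"],o()["grasp_force"],np.round(o()["ft_force"],2),o()["time_s"])
# reach of the pour path from here
for y,g in((40,[.55,.02,.22]),(65,[*BOWL,.24])): 
    q=inverse_kinematics(*posed(y,0,grasp=g)); print(None if q is None else np.round(q,2))
im,d=get_image("side"); cv2.imwrite("pics/s4.png",cv2.resize(im[100:260,280:480,::-1],None,fx=3,fy=3))
E
```

```text
False [-0.1 -0.2 -1. ]
0.04009152714739028 1.2361802137456834 [-1.  -0.3  0.3]
[0.6669 0.1546 0.0473]
0.039978083526044615 0.0 [ 0.43  0.22 -0.37] 8.65
[-0.78 -0.12  2.36  1.35  1.29 -0.62]
[-1.05  0.19  1.99  0.92  1.82 -0.81]
```

View pics/s4.png

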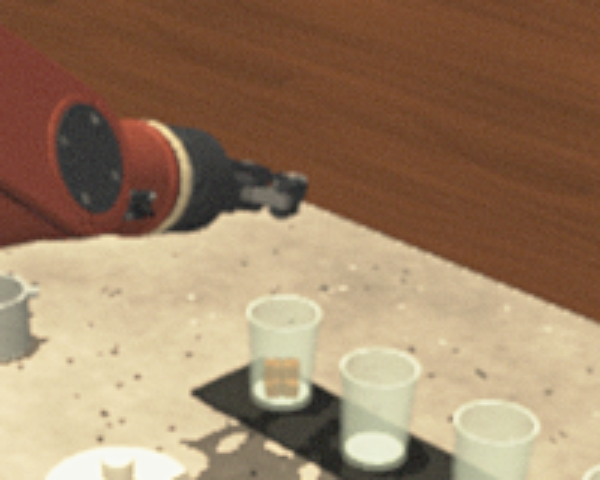

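The grip missed: the gripper lifted empty and the tumbler is still standing on the mat (crop 284,350). I'll remeasure it.

```bash
python3 - <<'E'
from h import *
gripper_to(.085)
for n,(a,b,c,e) in(("top",(280,98,332,148)),("side",(345,185,400,245))):
    d=get_image(n)[1]; W=cloud(n,d); P=W[b:e,a:c].reshape(-1,3); Q=P[(P[:,2]>.07)&(P[:,2]<.1)]; print(n,circ(Q[:,:2]),len(Q),np.median(Q[:,2]))
e=np.array(observe()["eef_pos"]); R=Ro.from_euler("xyz",observe()["tcp_rot"]).as_matrix()
print(e)
# gripper points in tool frame, seen from the top
d=get_image("top")[1]; W=cloud("top",d); P=W[(d>0)&(W[...,2]>.11)&(W[...,0]>.45)]; L=(P-e)@R
L=L[(L[:,2]>-.16)]
for z in np.arange(-.16,.03,.01):
    m=(L[:,2]>=z)&(L[:,2]<z+.01)
    if m.any(): print(round(z,2),m.sum(),"y",L[m,1].min().round(3),L[m,1].max().round(3),"inner",np.abs(L[m,1]).min().round(3),"x",L[m,0].min().round(3),L[m,0].max().round(3))
E
```

```text
top (array([0.65012669, 0.14936456]), np.float64(0.02885153428273491)) 288 0.08394061473583037
side (array([0.64284784, 0.10756519]), np.float64(0.05469524584974687)) 354 0.07888821866545476
[0.66691227 0.15457966 0.19717644]
-0.16 323 y -0.066 0.068 inner 0.007 x -0.012 0.016
-0.15 514 y -0.068 0.069 inner 0.0 x -0.01 0.022
-0.14 391 y -0.069 0.07 inner 0.0 x -0.006 0.024
-0.13 299 y -0.071 0.072 inner 0.0 x -0.007 0.021
-0.12 402 y -0.072 0.073 inner 0.0 x -0.018 0.022
-0.11 331 y -0.073 0.074 inner 0.0 x -0.013 0.018
-0.1 177 y -0.073 0.074 inner 0.038 x -0.012 0.017
-0.09 79 y -0.058 0.058 inner 0.042 x -0.004 0.014
-0.08 91 y -0.055 0.056 inner 0.042 x -0.01 0.014
-0.07 85 y -0.055 0.057 inner 0.042 x -0.009 0.014
-0.06 55 y -0.055 0.055 inner 0.042 x -0.008 0.013
-0.05 2 y 0.043 0.047 inner 0.043 x 0.003 0.006
```

The tumbler was nudged 7 mm in +x, to (0.650,0.149). The camera puts the open fingertips about 50 mm behind the reported TCP, where 13 mm is expected. I'll cross-check with the side camera.

```bash
python3 - <<'E'
from h import *
def prof(tag):
    e=np.array(observe()["eef_pos"]); R=Ro.from_euler("xyz",observe()["tcp_rot"]).as_matrix()
    for n in("top","side"):
        d=get_image(n)[1]; W=cloud(n,d); L=(W-e)@R; m=(d>0)&(W[...,2]>.11)&(np.abs(L).max(-1)<.11); L=L[m]
        fin=L[np.abs(np.abs(L[:,1])-observe()["opening"]/2-.006)<.01] 
        print(tag,n,len(L),"front z pct",np.percentile(L[:,2],[90,98,99.5,100]).round(3),"fing",np.percentile(fin[:,2],[98,100]).round(3),"y",np.percentile(L[:,1],[1,99]).round(3))
prof("open")
gripper_to(0.0); prof("shut"); print(observe()["opening"]); gripper_to(.059); prof("59"); gripper_to(.085)
E
```

```text
open top 819 front z pct [-0.063 -0.056 -0.052 -0.049] fing [-0.054 -0.049] y [-0.071  0.072]
open side 79 front z pct [-0.063 -0.056 -0.053 -0.051] fing [-0.053 -0.051] y [0.042 0.074]
shut top 1061 front z pct [-0.054 -0.043 -0.039 -0.037] fing [-0.042 -0.037] y [-0.045  0.045]
shut side 59 front z pct [-0.055 -0.043 -0.042 -0.041] fing [-0.042 -0.041] y [-0.006  0.042]
0.0001580842004121318
59 top 937 front z pct [-0.057 -0.048 -0.045 -0.042] fing [-0.047 -0.042] y [-0.06   0.062]
59 side 93 front z pct [-0.055 -0.05  -0.046 -0.045] fing [-0.046 -0.045] y [-0.031  0.062]
```

Both cameras agree: the real fingertips sit about 39 mm short of the reported TCP along the tool axis, so the configured tool length is off. I'll correct for that and turn the heading slightly so the linkage clears tumbler_a.

```bash
sed -i 's/^BACK=.026.*/TIP=.039   # reported TCP lies this far ahead of the real shut tips (seen by both cameras)\nBACK=.019+.005+TIP # pads centre behind reported TCP at this opening/; s/^CUP=.*//' h.py; sed -i 's/^GH=/CUP0=np.array([.6437,.1492,.006]); CUP1=np.array([.6500,.1494,.006])\nGH=/; s/CUP=np.array(\[.643,.1495,.006\]); //' h.py; python3 - <<'E'
from h import *
o=observe; f=lambda q: "----" if q is None else str(np.round(q,2).tolist())
for y in(-8,-4,0):
    print(y,[f(inverse_kinematics(*posed(y,0,grasp=CUP1+[0,0,GH+u]))) for u in(0,.1,.15)])
for y in(45,60,75,90):
    h=Ro.from_euler("z",y,degrees=True).apply([.015,0,0])
    print(y,f(inverse_kinematics(*posed(y,0,grasp=[*BOWL,.2]))),[f(inverse_kinematics(*posed(y,p,lip=[*BOWL,.085]+h))) for p in(60,120,180)])
E
```

```text
-8 ['[0.29, 0.5, 2.16, 3.72, 0.8, -1.84]', '[0.29, 0.22, 2.22, 3.88, 0.62, -2.05]', '[0.29, 0.09, 2.23, 4.01, 0.53, -2.21]']
-4 ['[0.24, 0.49, 2.19, 3.56, 0.79, -1.77]', '[0.24, 0.2, 2.25, 3.69, 0.58, -1.94]', '[0.24, 0.06, 2.26, 3.82, 0.48, -2.08]']
0 ['[0.19, 0.48, 2.21, 3.4, 0.78, -1.69]', '[0.19, 0.18, 2.27, 3.49, 0.55, -1.8]', '[0.19, 0.04, 2.28, 3.58, 0.43, -1.91]']
45 [-1.09, 0.06, 2.28, 1.12, 1.54, -0.81] ['[-1.06, 0.3, 2.34, 1.17, 1.39, -0.03]', '[-1.04, 0.24, 2.3, 1.17, 1.42, 1.11]', '[-1.06, 0.26, 2.26, 1.15, 1.44, 2.17]']
60 [-1.02, 0.22, 2.09, 0.98, 1.67, -0.86] ['[-1.01, 0.4, 2.17, 0.98, 1.52, -0.03]', '[-0.98, 0.36, 2.13, 1.0, 1.55, 1.1]', '[-1.0, 0.38, 2.08, 0.99, 1.57, 2.16]']
75 [-0.93, 0.35, 1.92, 0.86, 1.8, -0.91] ['[-0.95, 0.5, 2.01, 0.82, 1.65, -0.05]', '[-0.91, 0.47, 1.97, 0.85, 1.68, 1.07]', '[-0.92, 0.49, 1.92, 0.85, 1.7, 2.14]']
90 [-0.84, 0.47, 1.75, 0.73, 1.93, -0.97] ['[-0.87, 0.59, 1.85, 0.67, 1.77, -0.09]', '[-0.83, 0.56, 1.81, 0.71, 1.81, 1.03]', '[-0.83, 0.59, 1.76, 0.72, 1.83, 2.09]']
```

```bash
python3 - <<'E'
from h import *
o=observe
gripper_to(.079)
movep(*posed(-4,0,grasp=CUP1+[0,0,GH+.12]))
print(move_l(posed(-4,0,grasp=CUP1+[0,0,GH])[0],feed=.12,max_force=8),np.round(o()["ft_force"],1))
gripper_to(.04,f_grip=35); print(o()["opening"],o()["grasp_force"],np.round(o()["ft_force"],1))
if o()["opening"]>.05:
    move_l(posed(-4,0,grasp=CUP1+[0,0,GH+.12])[0],feed=.12)
    hold(.2); print(o()["opening"],o()["grasp_force"],np.round(o()["ft_force"],2),o()["time_s"])
    im,d=get_image("side"); cv2.imwrite("pics/s5.png",cv2.resize(im[120:280,280:480,::-1],None,fx=3,fy=3))
E
```

```text
False [0.2 0.2 0.2]
0.058475764351905254 36.828637638827786 [-2.   0.7  3.8]
0.05905826868484603 37.605220339028165 [ 0.31  0.44 -2.74] 15.4833
```

View pics/s5.png

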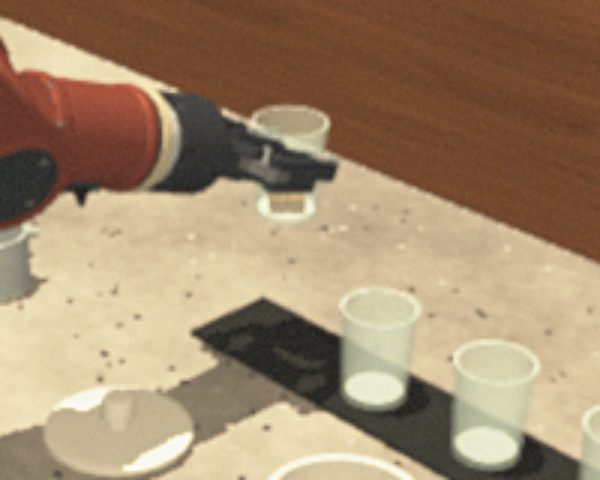

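The tumbler is held clear of the mat with its cubes inside (crop 290,165). Now I'll carry it over and pour.

```bash
python3 - <<'E'
from h import *
o=observe
def go(y,g,v=.2):
    p,r=posed(y,0,grasp=g); move_l(p,feed=v,rotation=r)
go(28,[.56,.03,.2]); go(60,[*BOWL,.2]); print(o()["time_s"])
h=Ro.from_euler("z",60,degrees=True).apply([.015,0,0])
for ph in(50,90,115,135,150,165,180):
    movep(*posed(60,ph,lip=[*BOWL,.085 if ph>60 else .11]+h)); hold(.1)
print(o()["time_s"],o()["opening"],np.round(o()["ft_force"],2),np.round(o()["q"],2))
hold(.6)
a=get_image("top")[0][170:290,370:530,::-1]; b=get_image("side")[0][200:340,320:480,::-1]
cv2.imwrite("pics/s6.png",np.hstack([cv2.resize(a,(400,300)),cv2.resize(b,(400,300))]))
E
```

```text
18.95
23.1083 0.059484140238619455 [ 0.31 -0.1  -2.73] [-1.    0.38  2.08  0.99  1.57  2.16]
```

View pics/s6.png

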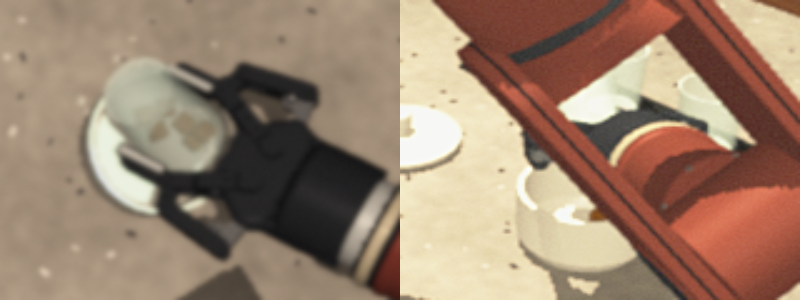

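The tumbler is tipped over the bowl, and cubes are visible at top crop (180,130) and in the bowl at side crop (595,215). I'll check the weight and shake it.

```bash
python3 - <<'E'
from h import *
o=observe; print(np.round(o()["ft_force"],2),o()["opening"])
h=Ro.from_euler("z",60,degrees=True).apply([.015,0,0])
for ph in(168,180,168,180): movep(*posed(60,ph,lip=[*BOWL,.085]+h))
hold(.2); print(np.round(o()["ft_force"],2),o()["time_s"])
# lift away, turning upright only after a look
p,r=posed(60,180,lip=[*BOWL,.17]+h+[0.03,.06,0]); move_l(p,feed=.2); hold(.1); print(np.round(o()["ft_force"],2))
a=get_image("top")[0][130:290,350:550,::-1]; b=get_image("side")[0][180:330,320:480,::-1]
cv2.imwrite("pics/s7.png",np.hstack([cv2.resize(a,(400,320)),cv2.resize(b,(400,320))]))
E
```

```text
[-0.28 -0.34 -1.75] 0.058873487386877345
[-0.74 -0.19 -2.  ] 25.275
[ 1.12 -0.06 -1.96]
```

View pics/s7.png

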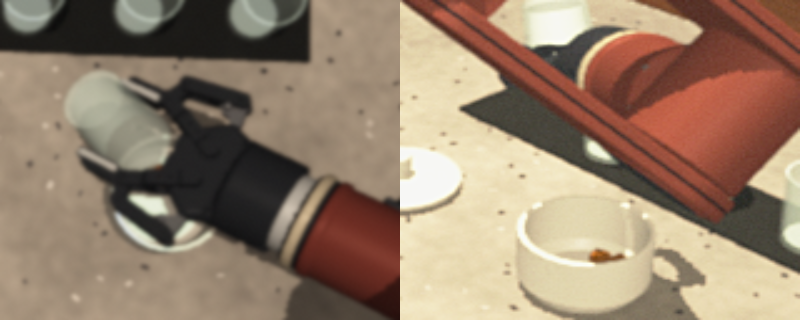

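The tumbler looks empty now (no brown in the glass, top crop 125,120), and the cubes lie in the bowl (side crop 605,257). I'll carry it back and check numerically that it's upright before placing it.

```bash
python3 - <<'E'
from h import *
o=observe
h=Ro.from_euler("z",60,degrees=True).apply([.015,0,0])
movep(*posed(60,90,lip=[*BOWL,.17]+h+[.03,.06,0]))
def go(y,g,v=.2):
    p,r=posed(y,0,grasp=g); move_l(p,feed=v,rotation=r)
movep(*posed(60,0,grasp=[.48,-.04,.2]))
go(28,[.56,.03,.2],.25); go(-4,CUP0+[0,0,GH+.1],.2); hold(.2)
print(o()["time_s"],np.round(o()["ft_force"],2),o()["opening"])
for n in("top","side"):
    im,d=get_image(n); W=cloud(n,d); r=np.hypot(*(W[...,:2]-CUP0[:2]).transpose(2,0,1))
    m=(d>0)&(r<.045)&(W[...,2]>.165)&(W[...,2]<.21); P=W[m]
    if n=="top":
        rgb=im[m|((d>0)&(r<.03))].astype(int); print("brown",((rgb[:,0]>1.8*rgb[:,2])&(rgb[:,0]>70)&(rgb[:,0]>1.5*rgb[:,1])).sum())
    for lo in(.166,.172,.178): 
        Q=P[P[:,2]>lo]
        if len(Q)>8: print(n,lo,len(Q),circ(Q[:,:2]))
    # top edge height per azimuth
    az=np.degrees(np.arctan2(P[:,1]-CUP0[1],P[:,0]-CUP0[0]))
    print([(int(a),np.percentile(P[(az>=a)&(az<a+45),2],97).round(4)) for a in range(-180,180,45) if ((az>=a)&(az<a+45)).sum()>3])
E
```

```text
32.325 [-0.02 -0.42 -1.08] 0.058921000678774635
brown 0
top 0.166 677 (array([0.63805953, 0.14906452]), np.float64(0.03310847188531554))
top 0.172 526 (array([0.63774089, 0.14900778]), np.float64(0.0330868306564113))
top 0.178 357 (array([0.63784675, 0.14902343]), np.float64(0.03275618769284384))
[(-180, np.float64(0.188)), (-135, np.float64(0.1875)), (-90, np.float64(0.1865)), (-45, np.float64(0.1868)), (0, np.float64(0.1861)), (45, np.float64(0.1863)), (90, np.float64(0.1866)), (135, np.float64(0.1883))]
side 0.166 308 (array([0.63969299, 0.14953729]), np.float64(0.030501022428947366))
side 0.172 234 (array([0.63975299, 0.14944796]), np.float64(0.03049268662019282))
side 0.178 141 (array([0.64054767, 0.14925585]), np.float64(0.029868472463191253))
[(-180, np.float64(0.1849)), (-135, np.float64(0.1851)), (-90, np.float64(0.1845)), (-45, np.float64(0.185)), (0, np.float64(0.1846)), (45, np.float64(0.1832)), (90, np.float64(0.1845)), (135, np.float64(0.1856))]
```

Upright within measurement noise, empty, rim height as expected. Placing it.

```bash
python3 - <<'E'
from h import *
o=observe; C=CUP0+[.002,0,0]
move_l(posed(-4,0,grasp=C+[0,0,GH+.012])[0],feed=.15)
print(move_l(posed(-4,0,grasp=C+[0,0,GH-.004])[0],feed=.04,max_force=4),np.round(o()["eef_pos"],4)[2],posed(-4,0,grasp=C+[0,0,GH])[0][2])
gripper_to(.079); print(np.round(o()["ft_force"],1))
move_l(posed(-4,0,grasp=C+[0,0,GH+.13])[0],feed=.25)
print(o()["time_s"])
# tool down candidates for the lid
for yaw in(0,.5,1.0,1.57,-.5,-1.0):
    print(yaw,[None if q is None else np.round(q,2).tolist() for q in(inverse_kinematics([*LID,.1],[np.pi,0,yaw]),inverse_kinematics([*LID,-.021],[np.pi,0,yaw]),inverse_kinematics([*BOWL,.04],[np.pi,0,yaw]))])
im,d=get_image("top"); W=cloud("top",d)
def rim(b,lo,hi): 
    P=W[b[1]:b[3],b[0]:b[2]].reshape(-1,3); Q=P[(P[:,2]>lo)&(P[:,2]<hi)]; return circ(Q[:,:2]),cv2.minEnclosingCircle(Q[:,:2].astype(np.float32)),len(Q)
print("cup",rim((280,98,332,148),.07,.1)); print("a",rim((346,102,388,150),.07,.1))
print("bowl",rim((395,185,475,262),.058,.075)); print("lid",rim((270,185,350,265),.009,.02)); print("knob",W[185:265,270:350][W[185:265,270:350][...,2]>.03].mean(0))
hsv=im.astype(int); br=(hsv[...,0]>1.5*hsv[...,1])&(hsv[...,0]>1.8*hsv[...,2])&(hsv[...,0]>60); br[300:]=0
P=W[br]; print("brown",br.sum(),P.min(0) if len(P) else 0,P.max(0) if len(P) else 0)
E
```

```text
True 0.0356 0.034452730970482875
[-0.7  0.   0.3]
34.5333
0 [[0.12, -0.07, 2.01, -0.0, 1.19, 1.69], [0.12, 0.13, 2.08, -0.0, 0.93, 1.69], [-0.38, 0.01, 2.07, -0.0, 1.06, 1.19]]
0.5 [[0.12, -0.07, 2.01, -0.0, 1.19, 1.19], [0.12, 0.13, 2.08, -0.0, 0.93, 1.19], [-0.38, 0.01, 2.07, -0.0, 1.06, 0.69]]
1.0 [[0.12, -0.07, 2.01, -0.0, 1.19, 0.69], [0.12, 0.13, 2.08, -0.0, 0.93, 0.69], [-0.38, 0.01, 2.07, -0.0, 1.06, 0.19]]
1.57 [[0.12, -0.07, 2.01, -0.0, 1.19, 0.12], [0.12, 0.13, 2.08, -0.0, 0.93, 0.12], [-0.38, 0.01, 2.07, 0.0, 1.06, -0.38]]
-0.5 [[0.12, -0.07, 2.01, -0.0, 1.19, 2.19], [0.12, 0.13, 2.08, -0.0, 0.93, 2.19], [-0.38, 0.01, 2.07, -0.0, 1.06, 1.69]]
-1.0 [None, None, [-0.38, 0.01, 2.07, -0.0, 1.06, 2.19]]
cup ((array([0.64781432, 0.14880201]), np.float64(0.028094248352404184)), ((0.6495468020439148, 0.14884625375270844), 0.030117934569716454), 179)
a ((array([0.63911854, 0.03556025]), np.float64(0.028822748965953358)), ((0.6397574543952942, 0.03587605804204941), 0.03147091716527939), 296)
bowl ((array([ 0.45227133, -0.0973864 ]), np.float64(0.05323384514843563)), ((0.45286449790000916, -0.09738647937774658), 0.056467197835445404), 536)
lid ((array([0.45435473, 0.10900499]), np.float64(0.03030456164390306)), ((0.4561949372291565, 0.10830768942832947), 0.05205035209655762), 1071)
knob [0.42253143 0.15411615 0.30152132]
brown 7052 [ 0.31352157 -0.14351895  0.00392226] [0.49652921 0.23681068 1.15996101]
```

```bash
python3 - <<'E'
from h import *
o=observe; D=[np.pi,0,1.57]
movep([*LID,.1],D); gripper_to(.055)
hit=move_l([*LID,-.019],feed=.08,max_force=5); z=o()["eef_pos"][2]; print(hit,z,np.round(o()["ft_force"],1))
if hit: z+=.002; move_l([*LID,z],feed=.05)
gripper_to(.015,f_grip=40); print(o()["opening"],o()["grasp_force"],o()["eef_pos"][2])
move_l([*LID,z+.14],feed=.2); hold(.2); print(np.round(o()["ft_force"],2),o()["opening"],o()["time_s"],np.round(o()["eef_pos"],4))
im,d=get_image("top"); W=cloud("top",d)
def rim(b,lo,hi): 
    P=W[b[1]:b[3],b[0]:b[2]].reshape(-1,3); Q=P[(P[:,2]>lo)&(P[:,2]<hi)]; return circ(Q[:,:2]),cv2.minEnclosingCircle(Q[:,:2].astype(np.float32)),len(Q)
print("cup",rim((280,98,332,148),.07,.1)); print("bowl",rim((395,185,475,262),.058,.075))
c=im.astype(int); br=(c[...,0]>1.5*c[...,1])&(c[...,0]>1.8*c[...,2])&(c[...,0]>60)
for nm,(a,b,e,f) in dict(bowl=(395,185,475,262),cup=(280,98,332,148)).items():
    m=np.zeros_like(br); m[b:f,a:e]=br[b:f,a:e]; P=W[m]; print(nm,"brown px",m.sum(), P.min(0).round(3) if len(P) else "", P.max(0).round(3) if len(P) else "")
P=W[br&(d>0)&(W[...,2]<.07)&(W[...,0]>.35)]; print("low brown total",len(P))
# held lid underside/flange from side camera
d=get_image("side")[1]; W=cloud("side",d); e=o()["eef_pos"]; m=(d>0)&(np.hypot(W[...,0]-e[0],W[...,1]-e[1])<.066)&(W[...,2]>.12)&(W[...,2]<.185); P=W[m]
Q=P[P[:,2]<.172]; print("lid held",len(P),np.percentile(P[:,2],[1,10,50,90]).round(3))
A_=np.c_[Q[:,:2]-e[:2],np.ones(len(Q))]; print("tilt",np.linalg.lstsq(A_,Q[:,2],rcond=None)[0].round(3), cv2.minEnclosingCircle(Q[:,:2].astype(np.float32)))
E
```

```text
False -0.018437295462431134 [0.1 0.4 0.3]
0.024614806334764046 39.19944941997528 -0.018527872239669986
[ 0.25  1.04 -1.6 ] 0.024309537392881518 41.1583 [0.4493 0.131  0.1199]
cup ((array([0.64683991, 0.14862811]), np.float64(0.028838480124929285)), ((0.6480127573013306, 0.149445042014122), 0.03140275925397873), 293)
bowl ((array([ 0.45222669, -0.09734936]), np.float64(0.05317239944043427)), ((0.4525451362133026, -0.09800305217504501), 0.05644913390278816), 537)
bowl brown px 191 [ 0.453 -0.143  0.004] [ 0.489 -0.087  0.041]
cup brown px 4 [0.491 0.107 0.511] [0.491 0.11  0.512]
low brown total 192
lid held 1177 [0.145 0.149 0.153 0.175]
tilt [0.032 0.033 0.154] ((0.4463452100753784, 0.13164396584033966), 0.06086617335677147)
```

```bash
python3 - <<'E'
from h import *
o=observe; im,d=get_image("top"); W=cloud("top",d); e=o()["eef_pos"]
c=im.astype(int); br=(c[...,0]>1.5*c[...,1])&(c[...,0]>1.8*c[...,2])&(c[...,0]>60)&(W[...,2]<.07)&(W[...,0]>.35)&(d>0)
print("brown radius max",np.hypot(*(W[br][:,:2]-BOWL).T).max(), br.sum())
white=(c.min(-1)>90)
m=(d>0)&(np.hypot(W[...,0]-e[0],W[...,1]-e[1])<.07)&(W[...,2]>.14)&(W[...,2]<.168)&white
P=W[m]; 
# outer flange boundary
ctr=np.median(P[:,:2],0); 
ctr=np.array([.449,.131]); az=np.arctan2(*(P[:,:2]-ctr).T[::-1]); r=np.hypot(*(P[:,:2]-ctr).T)
E_=[P[k][np.argmax(r[k])] for a in np.arange(-np.pi,np.pi,.15) for k in[np.where((az>=a)&(az<a+.15))[0]] if len(k)>2 and r[k].max()>.05]
E_=np.array(E_); print("flange",len(P),len(E_),circ(E_[:,:2]),np.median(P[:,2]),cv2.minEnclosingCircle(P[:,:2].astype(np.float32)),"eef",np.round(e,4))
A_=np.c_[P[:,:2]-ctr,np.ones(len(P))]; print("tilt",np.linalg.lstsq(A_,P[:,2],rcond=None)[0].round(4))
E
```

```text
brown radius max 0.047537074822653756 190
flange 923 18 (array([0.44921451, 0.13131183]), np.float64(0.05666582552588609)) 0.15344188314471707 ((0.44160935282707214, 0.13077789545059204), 0.05610939487814903) eef [0.45   0.1311 0.1208]
tilt [0.028  0.0021 0.1541]
```

All visible cubes are in the bowl, and the lid hangs centred in the grip. Placing the lid.

```bash
python3 - <<'E'
from h import *
o=observe; B=[.4528,-.0978]
move_l([*B,.12],feed=.25); move_l([*B,.055],feed=.12); hold(.1)
print("at",np.round(o()["eef_pos"],4),np.round(o()["ft_force"],1))
print(move_l([*B,.036],feed=.03,max_force=8),np.round(o()["eef_pos"],4),np.round(o()["ft_force"],1),np.round(o()["torque"],2))
E
```

```text
at [ 0.4538 -0.098   0.0561] [ 0.6 -1.5 -1.7]
True [ 0.4527 -0.0978  0.0395] [-0.7  0.6  4.7] [0.07 0.2  0.01]
```

Contact came at z = 0.0395, exactly the seated height. Releasing and checking.

```bash
python3 - <<'E'
from h import *
o=observe
gripper_to(.05); e=o()["eef_pos"]; move_l([e[0],e[1],.2],feed=.2); movep([.38,.35,.22],[np.pi,0,1.57]); hold(.3)
im,d=get_image("top"); W=cloud("top",d)
def reg(b): return W[b[1]:b[3],b[0]:b[2]].reshape(-1,3)
P=reg((390,175,480,270)); Q=P[(P[:,2]>.062)&(P[:,2]<.084)&(np.hypot(P[:,0]-.4525,P[:,1]+.0978)<.056)]
print("lid z",np.median(Q[:,2]),np.percentile(Q[:,2],[2,98]),cv2.minEnclosingCircle(Q[:,:2].astype(np.float32)))
A_=np.c_[Q[:,:2]-Q[:,:2].mean(0),np.ones(len(Q))]; print("tilt rad",np.linalg.lstsq(A_,Q[:,2],rcond=None)[0].round(4))
K=P[P[:,2]>.09]; print("knob",K.mean(0).round(4))
for n,b in dict(s=(280,98,332,148),a=(346,102,388,150),b=(405,102,447,150),c=(465,105,507,152)).items():
    R=reg(b); R=R[(R[:,2]>.07)&(R[:,2]<.1)]; print(n,circ(R[:,:2])[0].round(4))
print("brown",((im[90:300,100:520,0]>1.5*im[90:300,100:520,1])&(im[90:300,100:520,0]>1.8*im[90:300,100:520,2])&(im[90:300,100:520,0]>60)&(W[90:300,100:520,2]<.1)).sum())
print(o()["time_s"])
E
```

```text
lid z 0.0728275246533826 [0.06861072 0.07719011] ((0.45249637961387634, -0.09780295193195343), 0.05605745315551758)
tilt rad [ 0.0029 -0.0012  0.0728]
knob [ 0.4359 -0.0665  0.2502]
s [0.6469 0.1487]
a [0.6392 0.0355]
b [ 0.6404 -0.0759]
c [ 0.6392 -0.1905]
brown 0
47.025
```

```bash
python3 -c "
from plant import *
print(job_done())"
```

```text
the job is handed in; nothing more can be done
None
```

I handed the job in at about 47 s: the cubes were poured into the bowl with none left in the tumbler or on the counter (they overlap in the pictures, so I couldn't count all six), the tumbler is back upright about 3 mm from its original spot, and the lid is seated flat; a first grasp missed because the fingertips sit about 39 mm short of the reported TCP, and an early approach touched tumbler_a's rim at about 6 N without moving it.

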